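# Set the probe gauge and hold the board up on the cam

## Task

Get the board test fixture ready for a reading: pull the sprung slide gauge out by its upright tab until its pointer is level with the middle of the index flag, and let go of it there. Then swing the cam lever up until it stands upright, where the cam lifts the board carrier to its highest point, and keep holding the lever there: the program finishes while the gripper is still holding the lever up, with the gauge still at the flag. Leave the things lying round the fixture alone.

Things in the scene. Friction and masses are not known exactly. Their poses are not given: they have to be found in the camera images.
- fixture: Board test fixture fixed to the bench, aluminium base plate 230 x 280 x 12 mm; origin on the bench, z up. Its x axis (fixture x) is the line the gauge slides along; gauge on the +y side, cam lever on the -y side. Between them the board carrier, its top 108 mm above the bench (120 lifted). A probe arm, top 136 mm above the bench, rides on the gauge 60 mm to +x of the tab and reaches 80 mm to -y.
- gauge_tab (a point): Upright black pull tab of the slide gauge, 14 (fixture x) x 20 (fixture y) x 56 mm high; axes as the fixture's. This point is on its centre line, 115 mm above the bench and 20 mm below its top: the place to pinch from above, across the 20 mm width. Beside it nothing within 45 mm stands higher than 80 mm.
- gauge_pointer (a point): Tip of the 5 mm wide steel pointer that sticks out from the gauge slide to fixture +y, at the tab's own fixture x, 25 mm to +y of the tab's centre line, 70 mm above the bench. It moves with the tab.
- index_mark (a point): Tip of the index flag, a fixed upright steel block 10 mm thick along fixture x with a 3 mm nib that points to fixture -y, at the gauge pointer, 70 mm above the bench; axes as the fixture's. The gauge is set when the pointer has the same fixture x as this tip. The flag's place along its ledge differs each time.
- gauge (a joint): How far the slide gauge is pulled out (m, 0 to 0.09): it grows as the tab moves to fixture -x. A spring pulls it back in with 1 to 2 N but a 4 N friction brake keeps it where it is let go, so pulling takes about 6 N and pushing back about 3 N.
- lever_grip (a point): Centre of the cam lever's black cylindrical cross grip, 28 mm diameter, 30 mm long along fixture y (pinch it from above across the 30 mm), 110 mm from the shaft's axis. At rest the lever points to fixture -x, 20 degrees above level, this point 98 mm above the bench; upright it is 170 mm above the bench, straight above the shaft.
- cam_lever: The cam lever: steel bar 10 mm wide, cross grip at its end, eccentric at its root. Origin on the shaft's axis; axes turn with it (as the fixture's at rest). It turns 1.9 rad from rest, up and over the top; upright, the highest lift, is 1.22 rad from rest. A spring and the load pull it back to rest with 3 to 8 N at the grip, so it falls back if let go.
- cam_shaft (a point): Point on the cam shaft's axis in the plane of the lever, 60 mm above the bench (fixed). The axis is level and parallel to fixture y; the grip swings about it in a vertical plane along fixture x, upwards from the -x side and over the top to +x.
- parts_tray: Black open parts tray, 100 x 160 x 30 mm, loose on the bench: leave alone. Origin under its centre.
- tape_roll: Black ring of tape, 60 mm in diameter, 20 mm high, lying flat: leave alone. Origin under its centre.
- psu_cover: White sheet-metal angle cover, 120 x 50 x 33 mm: leave alone. Origin under its centre.
- driver: Screwdriver, 180 mm long, lying beyond the fixture: leave alone.

How it is judged:
On the way, in this order (a step that is already met when the one before it is completed fails the run):
1. the gauge pointer is level with the index flag (x of gauge_pointer in the frame of index_mark between -0.005 and 0.005 m), for 0.5 s.
2. the fingers hold the cam lever upright, at the highest lift (x of lever_grip in the frame of cam_shaft between -0.013 and 0.013 m and contact force between the fingers and cam_lever above 1 N), for 0.3 s.
At the end, for the whole second after the job is handed in: The cam lever is upright (grip centre within 13 mm of straight above the shaft, along fixture x), still, and held there by the fingers (contact over 1 N); the gauge still has its pointer within 5 mm of the index tip along fixture x (all of step 1 and all of step 2 and angular speed of cam_lever below 0.15 rad/s); the arm keeps its last pose, push and grip.
It fails at once if a loose thing beside the fixture is moved by more than 20 mm (distance of any of parts_tray, tape_roll, psu_cover, driver from where it was at the start of the episode above 0.02 m).
It also fails if it takes over 64 s, if anything falls off the work surface, if the arm or the gripper's body presses on something with over 40 N, if the wrist force passes 120 N, or if a joint passes its speed limit or range.

## Robot

A 7-joint arm with a two-finger parallel gripper is mounted at the origin on the work surface. World frame = base frame: x ahead of the robot, y to its left, z up, the work surface at z = 0. Lengths are in m, angles in rad, forces in N, time in s.
With the tool pointing down it reaches from about 0.4 to 0.85 m from the base axis. Payload 10.4 kg.
Tool frame: the origin (TCP) lies at the very end of the fingers, on their centre line; the grasp point (between the pads) lies 19 mm behind it; z points along the fingers, y is the line along which they close (so a half turn about z gives the same grasp; the last joint's range is limited). The gripper opens to 87 mm and grips with 3 to 60 N. Pads are 19 mm wide; open, the fingers measure 117 mm over their backs; the gripper's body (75 mm by 190 mm) begins 51 mm behind the grasp point.
Start: joints at [1.223, 0.332, -0.065, 1.46, 0.022, 1.35, -0.088], TCP at [0.199, -0.592, 0.187] pointing down, gripper open.
Joint ranges: [-2.6, 2.6], [-0.5, 2.12], [-1.47, 1.34], [0.16, 2.42], [-1.27, 4.41], [0.06, 2.06], [-2.6, 2.6]. Speed limits (rad/s): [2.22, 2.22, 2.79, 2.79, 3.14, 3.14, 3.14].

## Interface

Orientations are given as a unit quaternion [x, y, z, w].
In Python, from bench import * gives the robot as it stands.
- The arm moves only by the tool step_arm, never from a script. Its arguments are lists of equal length, an entry for each row: "delta_pos": the shift along the world's x, y, z in units of 25 mm (1.0 is 25 mm), a list of three; "turn": the turn about the world's z in units of 0.12 rad (1.0 is 0.12 rad). In form: {"delta_pos": [[tx, ty, tz], ...], "turn": [turn, ...]}. A call has 1 to 12 rows; each row shifts and turns the commanded pose from where the row before left it; what a row does not reach is not made up. A row lasts 1/10 s, in which the tool goes at most 50 mm and 8.59 degrees, less where a joint would pass 70% of its speed; a pose out of reach is approached as far as the arm can. A call with a number of a shift or a turn outside -1 to 1 is refused whole. A call with a gripper value outside its range is refused whole. "grip" is the closure, from 0 (fully open) to 1 (shut), set as the call begins (left out, the last holds). The fingers move at their own pace and stop on an object; "newtons" is the grip in N (left out, the last holds). Time passes only in rows, so rows that do not move let the fingers close. It gives the time, the measured TCP pose, the force, the opening and the grip force at its end, in the units of the state.
- read_state(): the state, without advancing time (a new reading comes with each control period).
- camera(name): name is "scene" or "side" or "wrist"; returns a dict with "image" (384x512x3 uint8, red, green, blue), "z_map" (384x512 float32, m along the optical axis (not along the pixel's ray), 0 where there is no reading), "mtx" (3x3 intrinsics, pixels), "view" (4x4, takes a point from world to camera coordinates). Camera axes: x right, y up, looking along -z (the intrinsics and any distortion apply to the point x, -y, -z); pixel columns grow to the right and rows downward; lengths in m; the calibration is good to about 2 mm. A picture is of the moment at which its call begins.
- close_job(): hands the job in; it is judged then, once.
The state is a dict: "time": time; "joint_positions": joint angles; "joint_vel": joint speeds; "joint_torque": joint torques, N m; "ee_pos": TCP position; "eef_rot": TCP orientation; "ft_force": force on the tool from outside, world axes, zero at the start; "torque": the same for the moment, N m; "width": finger opening in m; "grip_force": force on a finger pad.
Only numpy, scipy, OpenCV 4.12 (cv2) and the standard library are available. Lean on these libraries where they do the work, as an engineer would, in place of code of your own. Each camera call takes 0.05 s, during which the arm holds its last target. There are 200 camera calls.

## Working session

There is one attempt and no reset: what is moved stays moved. The work goes in short steps, Python scripts to look and compute and a tool call to move; the robot and the scene stay as the last step left them, time stands still between calls to the robot, and variables do not carry over. Pictures are saved under pics/ and viewed, at most 10 in all, crops included, and the job is handed in when it is done.

Besides the shell and the picture viewer there is one more tool, called after "Request:" as name(argument=value, ...), one argument or row to a line, values as JSON. step_arm: Moves the arm, as the interface text tells. Shifts and turns lie within -1 to 1; 1 stands for 25 mm of shift or 0.12 rad of turn. Its arguments: {"type":"object","properties":{"delta_pos":{"type":"array"},"turn":{"type":"array"},"grip":{"type":"number"},"newtons":{"type":"number"}},"required":["delta_pos","turn"]}

```bash
mkdir -p pics
cat > h.py <<'E'
from bench import *
import numpy as np, cv2
def grab(n):
    c=camera(n); np.savez(f'{n}.npz',**{k:np.array(v) for k,v in c.items()}); return c
def pts(c):
    K=c['mtx'];z=c['z_map'];v,u=np.mgrid[:z.shape[0],:z.shape[1]]
    p=np.stack([(u-K[0,2])/K[0,0]*z,-(v-K[1,2])/K[1,1]*z,-z,np.ones_like(z)],-1)
    w=(p@np.linalg.inv(c['view']).T)[...,:3]; w[z==0]=np.nan; return w
E
python3 - <<'E'
from h import *
a=grab('scene');b=grab('side')
for n,c in(('scene',a),('side',b)):
    cv2.imwrite(f'pics/{n}0.png',cv2.resize(c['image'][...,::-1],(800,600),interpolation=cv2.INTER_CUBIC))
    print(n,np.linalg.inv(c['view'])[:3].round(3).tolist(),np.round(c['mtx'],1).tolist(),(c['z_map']>0).mean())
s=read_state();print(s['time'],s['ee_pos'],s['eef_rot'])
E
```

```text
scene [[-0.274, -0.595, 0.756, 1.478], [0.962, -0.181, 0.206, 0.292], [0.015, 0.783, 0.621, 0.794]] [[435.8, 0.0, 256.3], [0.0, 435.8, 188.6], [0.0, 0.0, 1.0]] 0.9959259033203125
side [[-0.997, 0.051, -0.055, 0.587], [-0.075, -0.738, 0.671, 0.785], [-0.006, 0.673, 0.739, 0.914]] [[498.7, 0.0, 250.9], [0.0, 498.7, 194.9], [0.0, 0.0, 1.0]] 0.9961700439453125
0.1 [ 0.19931424 -0.59196036  0.18630587] [ 9.86840917e-01  1.61692889e-01 -1.49231569e-04 -6.26700612e-04]
```

View pics/scene0.png

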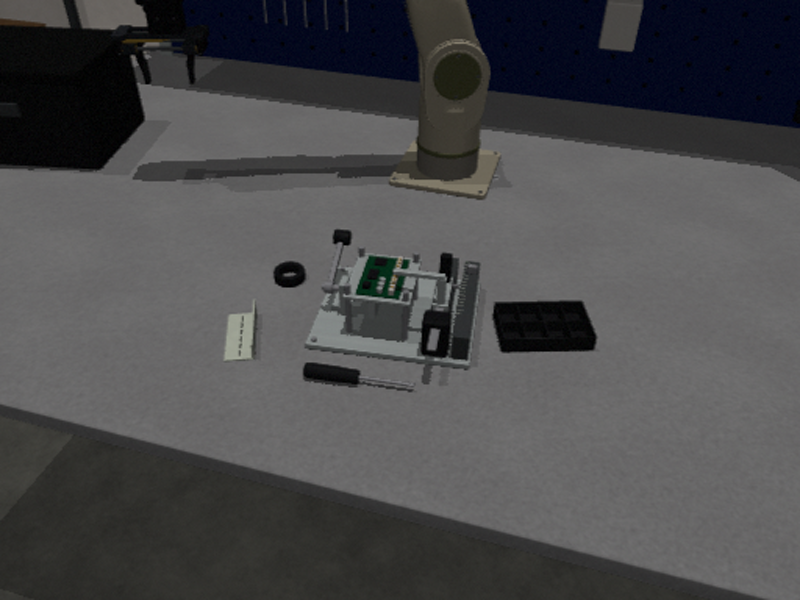

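View pics/side0.png

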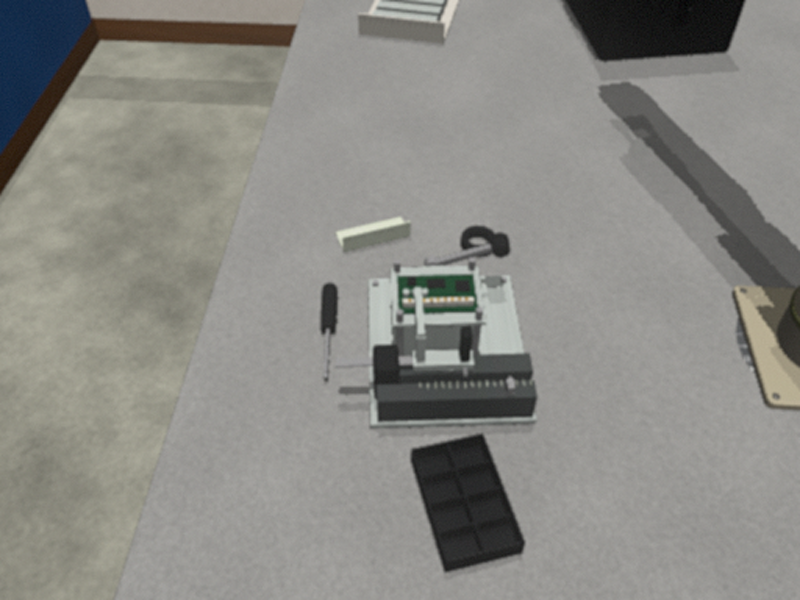

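The side view has the tab at about (466,340), the flag or nib near (512,382) and the lever grip at (500,243). In the scene view the tab is at (446,265) and the grip at (342,237). Fixture -x points roughly towards the robot.

Run:
```python
from h import *
a=np.load('scene.npz');b=np.load('side.npz')
im=b['image'][155:275,225:350,::-1]
A=cv2.resize(im,None,fx=4.8,fy=4.8,interpolation=cv2.INTER_CUBIC)
im2=a['image'][140:240,190:315,::-1]
cv2.imwrite('pics/side1.png',A); cv2.imwrite('pics/scene1.png',cv2.resize(im2,None,fx=6,fy=6,interpolation=cv2.INTER_CUBIC))
for n,c in(('scene',a),('side',b)):
    w=pts(c);g=c['image'].astype(int).max(2)
    z=w[...,2];reg=(w[...,0]>.35)&(w[...,0]<.85)&(abs(w[...,1])<.35)
    # base plate
    m=reg&(z>.008)&(z<.017)&(g>90)
    k,l,st,ce=cv2.connectedComponentsWithStats(m.astype(np.uint8));
    P=w[reg&(z>.007)&(z<.14)][:,:2]
    for lo,hi,name,dark in((.009,.017,'base',0),(.118,.14,'tabtop',1),(.08,.116,'grip',1)):
        m=reg&(z>lo)&(z<hi)&((g<60) if dark else True)
        k,l,st,ce=cv2.connectedComponentsWithStats(m.astype(np.uint8))
        for i in range(1,k):
            if st[i,4]>15:
                q=w[l==i];print(n,name,st[i].tolist(),np.median(q,0).round(3),q.min(0).round(3),q.max(0).round(3),cv2.minAreaRect(q[:,:2].astype(np.float32)*1000))
```

```text
scene base [175, 168, 18, 8, 42] [ 0.506 -0.201  0.015] [ 0.496 -0.216  0.009] [ 0.54  -0.172  0.017] ((514.76171875, -200.27734375), (26.227882385253906, 51.30900573730469), 34.897247314453125)
scene base [214, 170, 13, 12, 68] [ 0.49  -0.094  0.011] [ 0.467 -0.107  0.009] [ 0.528 -0.077  0.016] ((497.7881774902344, -90.49932861328125), (59.59599685668945, 28.798791885375977), 6.10670280456543)
scene base [176, 176, 19, 6, 46] [ 0.546 -0.18   0.014] [ 0.525 -0.21   0.009] [ 0.553 -0.16   0.017] ((542.9058837890625, -181.66989135742188), (18.261945724487305, 53.62066650390625), 19.980649948120117)
scene base [196, 178, 105, 56, 2056] [0.633 0.022 0.011] [ 0.46  -0.1    0.009] [0.699 0.19  0.017] ((575.8405151367188, 40.55628967285156), (225.75657653808594, 278.40191650390625), 6.093308925628662)
scene base [289, 183, 6, 19, 50] [0.518 0.134 0.011] [0.465 0.127 0.009] [0.552 0.143 0.016] ((509.0126953125, 133.75051879882812), (88.1990966796875, 8.9550199508667), 7.144112586975098)
scene base [319, 196, 13, 8, 31] [0.51  0.231 0.013] [0.503 0.214 0.009] [0.531 0.25  0.017] ((512.615051
[... 7027 characters left out ...]
.011 0.107] ((587.4421997070312, 1.9048871994018555), (25.754093170166016, 17.87735939025879), 9.361988067626953)
side grip [292, 180, 9, 7, 59] [0.549 0.004 0.103] [ 0.54  -0.006  0.099] [0.558 0.014 0.107] ((548.9343872070312, 3.8006057739257812), (18.20481300354004, 19.971059799194336), 0.11408106237649918)
side grip [239, 221, 16, 19, 248] [0.649 0.136 0.088] [0.634 0.109 0.08 ] [0.666 0.154 0.093] ((650.5448608398438, 131.7037353515625), (31.653072357177734, 43.47519302368164), 4.084330081939697)
side grip [294, 221, 7, 10, 53] [0.545 0.126 0.104] [0.539 0.122 0.084] [0.552 0.128 0.116] ((545.906494140625, 125.99547576904297), (5.8333940505981445, 12.954275131225586), 81.52131652832031)
```

View pics/side1.png

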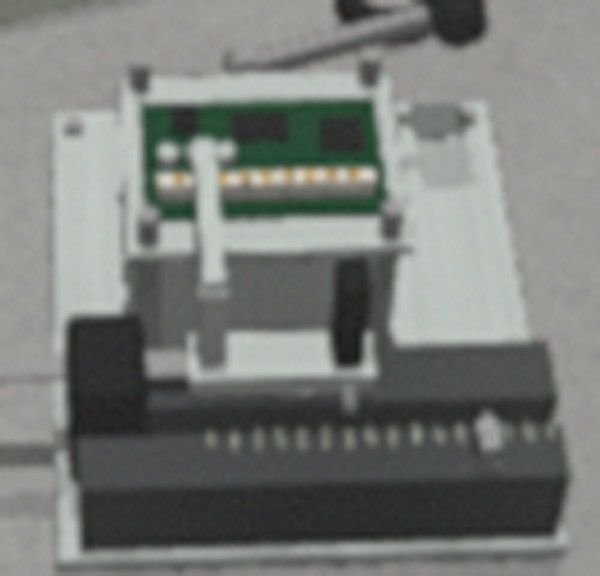

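View pics/scene1.png

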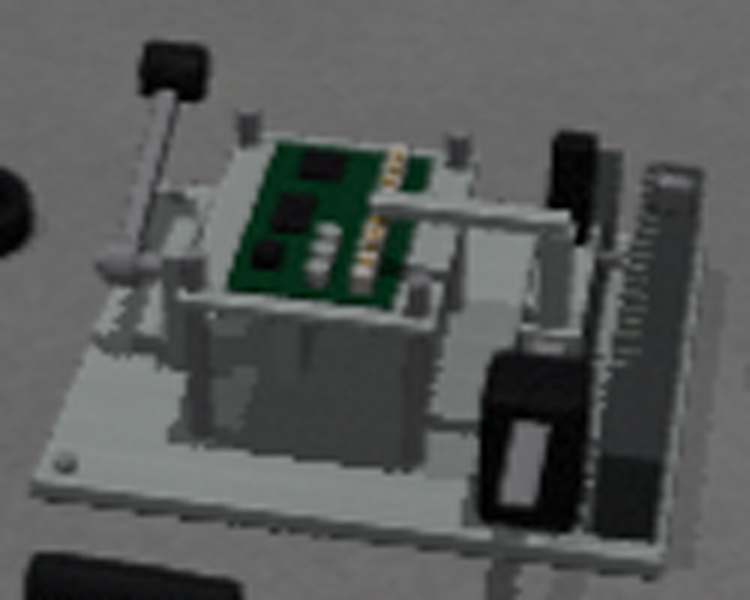

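The side crop puts the pointer at (350,400), which is full-image (298,238), and the flag at (490,430), which is (327,244). The base fit gives a yaw of 6.1°. Next I measure the pointer and flag points.

```bash
cat >> h.py <<'E'
O=np.array([.5758,.0406]);yaw=np.radians(6.1)
R=np.array([[np.cos(yaw),np.sin(yaw)],[-np.sin(yaw),np.cos(yaw)]])
def fx(w): 
    o=np.array(w,float); o[...,:2]=(o[...,:2]-O)@R.T; return o
def ray(c,u,v,z):
    K=c['mtx'];T=np.linalg.inv(c['view']);d=T[:3,:3]@[(u-K[0,2])/K[0,0],-(v-K[1,2])/K[1,1],-1]
    return T[:3,3]+d*(z-T[2,3])/d[2]
E
python3 - <<'E'
from h import *
b=np.load('side.npz');f=fx(pts(b));g=b['image'].max(2)
print(g[236:252:1,320:334]);print((f[236:252,320:334,2]*1000).round())
print((f[236:252,320:334,0]*1000).round());
print(g[232:246,290:304]);print((f[232:246,290:304,2]*1000).round())
for n,u,v in(('ptr',297.5,239.5),('flag',326.5,244)): 
  for z in(.06,.07,.08): print(n,z,fx(ray(b,u,v,z)).round(4))
w=pts(b);f2=f
q=f2[209:231,293:303].reshape(-1,3);q=q[(q[:,2]>.1)];print('tab',np.percentile(q,[3,50,97],0).round(3))
a=np.load('scene.npz');fa=fx(pts(a));ga=a['image'].max(2)
for n,F,G in(('scene',fa,ga),('side',f,g)):
    m=(F[...,2]>.116)&(F[...,2]<.14)&(G<70)&(F[...,1]>.05);q=F[m];print(n,'tab',np.percentile(q,[3,97],0).round(4))
    m=(F[...,2]>.08)&(F[...,2]<.12)&(G<70)&(F[...,1]<-.09);q=F[m];print(n,'grip',np.percentile(q,[3,97],0).round(4))
E
```

```text
[[ 79  81  80  82  78  81  82  80  79  83  83  82  81  80]
 [ 78  75  74  74  77  76  76  74  76  73  72  73  75  72]
 [ 64  66  60  60  61  60  61  61  64  59  56  60  60  60]
 [ 51  52  49  49  51  55  54  54  48  52  50  53  51  51]
 [ 49  48  49  45  50  72  84  71  52  48  49  51  51  50]
 [ 50  45  48  46  66  99 121 107  73  52  47  52  50  52]
 [ 58  58  49  62 100 137 155 145 114  75  61  57  51  57]
 [ 93  86  64  74 128 156 163 160 136 109  93  80  64  74]
 [117 111  80  81 124 152 159 159 151 126 111 100  80  84]
 [119 118  88  72 102 140 154 159 156 128 114 102  83  85]
 [109 107  85  67  88 131 156 159 157 125 102  94  80  81]
 [ 89  92  81  66  78 128 153 155 150 121  91  85  79  79]
 [ 78  81  77  64  69 106 126 124 119 103  84  79  80  80]
 [ 76  79  73  69  63  83  90  90  86  81  79  80  80  83]
 [ 76  78  76  74  69  75  81  81  80  81  84  79  81  79]
 [ 80  77  79  77  74  74  79  82  90  88  80  80  79  81]]
[[66. 68. 66. 65. 69. 68. 67. 67. 64. 66. 66. 67. 67. 66.]
 [66. 65. 69. 65. 66. 68. 65. 66. 68. 66. 67. 70. 64. 65.]
 [65. 60. 64. 65. 64. 64. 64. 64. 65.
[... 3718 characters left out ...]
6. 46. 49. 46. 49. 48. 50. 46.]
 [64. 63. 62. 62. 61. 60. 63. nan 61. 59. 59. 63. 64. 60.]
 [64. 61. 64. 63. 63. 61. 67. 60. 64. 61. 61. 64. 61. 62.]]
ptr 0.06 [-0.0246  0.0942  0.06  ]
ptr 0.07 [-0.0232  0.1018  0.07  ]
ptr 0.08 [-0.0219  0.1093  0.08  ]
flag 0.06 [-0.0849  0.1084  0.06  ]
flag 0.07 [-0.0829  0.1157  0.07  ]
flag 0.08 [-0.0808  0.1231  0.08  ]
tab [[-0.028  0.075  0.102]
 [-0.021  0.087  0.126]
 [-0.015  0.09   0.139]]
scene tab [[-1.084   0.0652  0.1169]
 [-0.0159  0.8813  0.1391]]
scene grip [[-1.1788 -0.9862  0.0815]
 [-0.0873 -0.1206  0.1187]]
side tab [[-0.0285  0.0753  0.1182]
 [-0.0156  0.0895  0.1388]]
side grip [[-0.6894 -0.8628  0.0814]
 [-0.0866 -0.1066  0.1187]]
```

Request:
step_arm(
  delta_pos=[
    [0.8,0.9,0],
    [0.8,0.9,0],
    [0.8,0.9,0],
    [0.8,0.9,0],
    [0.8,0.9,0],
    [0.8,0.9,0],
    [0.8,0.9,0],
    [0.8,0.9,0],
    [0.8,0.9,0],
    [0.8,0.9,0],
    [0.8,0.9,0],
    [0.8,0.9,0],
  ],
  turn=[-0.15,-0.15,-0.15,-0.15,-0.15,-0.15,-0.15,-0.15,-0.15,-0.15,-0.15,-0.15],
  grip=0,
)

```text
time: 1.3
ee_pos: [0.44, -0.3212, 0.1868]
eef_rot: [0.999, 0.054, -0.0, -0.0]
ft_force: [0.2, 0.3, -0.8]
width: 0.0868
grip_force: 0.0
```

Request:
step_arm(
  delta_pos=[
    [0.35,0.9,0],
    [0.35,0.9,0],
    [0.35,0.9,0],
    [0.35,0.9,0],
    [0.35,0.9,0],
    [0.35,0.9,0],
    [0.35,0.9,0],
    [0.35,0.9,0],
    [0.35,0.9,0],
    [0.35,0.9,0],
    [0.35,0.9,0],
    [0.35,0.9,0],
  ],
  turn=[0,0,0,0,0,0,0,0,0,0,0,0],
)

```text
time: 2.5
ee_pos: [0.5445, -0.0514, 0.1868]
eef_rot: [0.999, 0.054, -0.0, 0.0]
ft_force: [0.6, -0.0, -0.1]
width: 0.087
grip_force: 0.0
```

Request:
step_arm(
  delta_pos=[
    [0,0.9,0],
    [0,0.9,0],
    [0,0.9,0],
    [0,0.9,0],
    [0,0.9,0],
    [0,0.9,0],
    [0,0.9,0],
    [0,0.4,0],
    [0,0,0],
    [0,0,0],
  ],
  turn=[0,0,0,0,0,0,0,0,0,0],
)

```text
time: 3.5
ee_pos: [0.5446, 0.114, 0.1869]
eef_rot: [0.999, 0.054, -0.0, 0.0]
ft_force: [0.5, 0.1, 0.1]
width: 0.0869
grip_force: 0.0
```

Request:
step_arm(
  delta_pos=[
    [0.04,0.1,0],
    [0,0,0],
    [0,0,0],
    [0,0,0],
    [0,0,0],
    [0,0,-0.4],
    [0,0,-0.4],
  ],
  turn=[0,0,0,0,0,0,0],
  grip=0.43,
  newtons=25,
)

```text
time: 4.2
ee_pos: [0.5455, 0.1176, 0.1663]
eef_rot: [0.999, 0.054, 0.0, 0.0]
ft_force: [-0.2, -0.1, -0.7]
width: 0.0505
grip_force: 0.0
```

Run:
```python
from h import *
c=grab('wrist');cv2.imwrite('pics/wrist0.png',c['image'][...,::-1])
s=read_state();print(s['ee_pos'],s['width']);f=fx(pts(c));g=c['image'].max(2)
m=(f[...,2]>.125)&(f[...,2]<.142)&(g<70)&(abs(f[...,0]+.02)<.03)&(abs(f[...,1]-.08)<.03)
q=f[m];print(len(q));print(np.percentile(q,[2,50,98],0).round(4)); print('tcp',fx(s['ee_pos']))
```

```text
[0.54445301 0.11725477 0.16420881] 0.05040488327374583
542
[[-0.0274  0.0704  0.1259]
 [-0.0198  0.0796  0.1335]
 [-0.0146  0.0889  0.1351]]
tcp [-0.02302385  0.0795518   0.16420881]
```

View pics/wrist0.png

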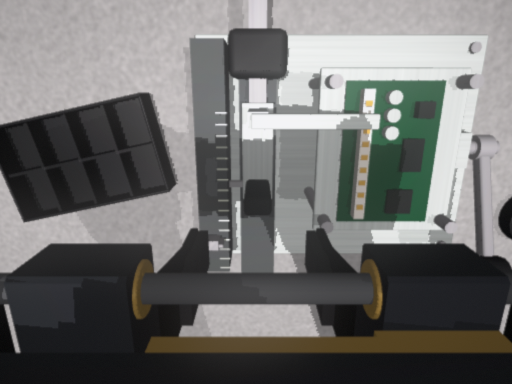

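The wrist view shows the tab at (258,195), centred between the fingers, with the pointer at (235,183). TCP y matches the tab's 0.0796. I go down and pinch.

Request:
step_arm(
  delta_pos=[
    [0.05,0,-0.5],
    [0,0,-0.5],
    [0,0,-0.5],
    [0,0,-0.5],
    [0,0,-0.5],
    [0,0,-0.22],
    [0,0,0],
    [0,0,0],
  ],
  turn=[0,0,0,0,0,0,0,0],
)

```text
time: 5.05
ee_pos: [0.547, 0.1178, 0.0994]
eef_rot: [0.999, 0.054, 0.0, -0.0]
ft_force: [-0.3, -0.5, -0.2]
width: 0.0496
grip_force: 0.0
```

Request:
step_arm(
  delta_pos=[
    [0,0,0],
    [0,0,0],
    [0,0,0],
    [0,0,0],
    [0,0,0],
    [0,0,0],
    [0,0,0],
    [0,0,0],
  ],
  turn=[0,0,0,0,0,0,0,0],
  grip=1,
)

```text
time: 5.85
ee_pos: [0.5474, 0.1179, 0.1]
eef_rot: [0.999, 0.054, 0.001, -0.0]
ft_force: [0.4, 0.1, 5.9]
width: 0.0018
grip_force: 2.7
```

The opening is 1.8 mm, so the tab isn't between the pads. I look before moving.

Run:
```python
from h import *
c=grab('wrist');d=grab('side');s=read_state();print(s['width'],s['grip_force'],s['ft_force'],s['ee_pos'])
A=cv2.resize(c['image'][100:384,120:420],(420,398));B=cv2.resize(d['image'][140:280,220:350],(370,398),interpolation=cv2.INTER_CUBIC)
cv2.imwrite('pics/chk1.png',np.hstack([A,B])[...,::-1])
```

```text
0.00048462948231631686 2.6561458929791115 [-0.19310807  1.34326596  5.81504442] [0.54747267 0.1179668  0.10000616]
```

View pics/chk1.png

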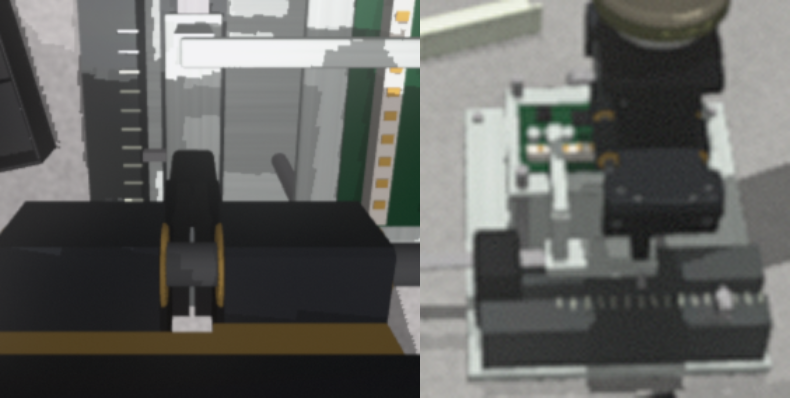

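Run:
```python
from h import *
c=np.load('wrist.npz');s=read_state();f=fx(pts(c));print('tcp',fx(s['ee_pos']))
K=c['mtx']
def proj(p):
    q=c['view']@np.append(p,1);q=q[:3]*[1,-1,-1];return (K@q/q[2])[:2].round(1)
t=np.array(s['ee_pos'])
for dz in(0,.019,.04):print(dz,proj(t+[0,0,dz]))
print('tab exp',[proj(np.append(O+np.array([x,.0796])@R,z)) for x in(-.029,-.015) for z in(.08,.135)])
for v in range(200,340,6): print(v,f[v,244:274:6].round(3).tolist(), c['image'][v,258].tolist())
```

```text
tcp [-0.01994563  0.07993892  0.10000616]
0 [256.8 224.1]
0.019 [256.8 236.7]
0.04 [256.8 253.7]
tab exp [array([257.2, 225.5]), array([257.4, 264.9]), array([257.3, 206.1]), array([257.5, 240.6])]
200 [[-0.011, 0.089, 0.079], [-0.011, 0.084, 0.078], [-0.011, 0.08, 0.079], [-0.011, 0.076, 0.079], [-0.011, 0.072, 0.08]] [147, 150, 149]
206 [[-0.015, 0.089, 0.08], [-0.015, 0.084, 0.079], [-0.016, 0.08, 0.078], [-0.015, 0.076, 0.079], [-0.015, 0.072, 0.079]] [114, 115, 114]
212 [[-0.016, 0.088, 0.09], [-0.015, 0.084, 0.092], [-0.014, 0.08, 0.094], [-0.015, 0.077, 0.092], [-0.014, 0.073, 0.093]] [40, 41, 41]
218 [[-0.015, 0.088, 0.102], [-0.015, 0.084, 0.103], [-0.015, 0.08, 0.102], [-0.015, 0.077, 0.103], [-0.015, 0.073, 0.103]] [38, 38, 39]
224 [[-0.016, 0.087, 0.11], [-0.015, 0.084, 0.112], [-0.015, 0.08, 0.112], [-0.015, 0.077, 0.112], [-0.015, 0.073, 0.113]] [37, 38, 38]
230 [[-0.008, 0.086, 0.138], [-0.01, 0.083, 0.134], [-0.015, 0.08, 0.121], [-0.01, 0.077, 0.133], [-0.008, 0.074, 0.138]] [35, 35, 36]
236 [[-0.008, 0.086, 0.146], [-0.009, 0.083, 0.142], [-0.015, 0.08, 0.129], [-0.
[... 1643 characters left out ...]
7, 78, 78]
314 [[-0.024, 0.085, 0.183], [-0.024, 0.083, 0.183], [-0.112, 0.08, 0.063], [-0.024, 0.078, 0.184], [-0.023, 0.076, 0.184]] [76, 77, 77]
320 [[-0.026, 0.085, 0.184], [-0.026, 0.083, 0.184], [-0.166, 0.08, -0.0], [-0.027, 0.078, 0.184], [-0.026, 0.076, 0.184]] [152, 148, 148]
326 [[-0.173, 0.093, 0.0], [-0.174, 0.087, -0.002], [-0.173, 0.08, -0.0], [-0.173, 0.074, -0.0], [-0.174, 0.068, -0.002]] [177, 173, 173]
332 [[-0.181, 0.093, -0.001], [-0.181, 0.087, -0.001], [-0.181, 0.08, -0.001], [-0.182, 0.074, -0.002], [-0.181, 0.068, -0.002]] [189, 184, 184]
338 [[0.004, 0.083, 0.231], [0.005, 0.082, 0.231], [0.005, 0.08, 0.231], [0.004, 0.079, 0.23], [0.004, 0.077, 0.231]] [86, 70, 41]
```

Request:
step_arm(
  delta_pos=[
    [0,0,0],
    [0,0,0],
    [0,0,0],
    [0,0,0],
    [0,0,0],
  ],
  turn=[0,0,0,0,0],
  grip=0.43,
)

```text
time: 6.45
ee_pos: [0.5465, 0.1175, 0.0988]
eef_rot: [0.999, 0.054, -0.0, 0.0]
ft_force: [0.3, 0.8, 0.4]
width: 0.0325
grip_force: 0.0
```

Run:
```python
from h import *
c=grab('wrist');s=read_state();print(s['width'],s['grip_force'],s['ft_force'],s['ee_pos'])
w=pts(c);f=fx(w);t=fx(s['ee_pos'])
m=(abs(f[...,0]-t[0])<.03)&(f[...,2]>.085)&(f[...,2]<.2)&(abs(f[...,1]-t[1])<.06)
for lo in np.arange(.085,.2,.01):
    k=m&(f[...,2]>=lo)&(f[...,2]<lo+.01);q=f[k]
    if len(q): print(lo.round(3),len(q),'y',np.unique((q[:,1]*1000).round()).astype(int).tolist(),'x',q[:,0].min().round(3),q[:,0].max().round(3))
cv2.imwrite('pics/w2.png',cv2.resize(c['image'][150:384,130:390,::-1],(780,600)[:2]))
```

```text
0.036787851689077895 0.0 [-0.59233128  0.29233021  0.61226933] [0.54640528 0.11743996 0.09872554]
0.085 842 y [20, 21, 22, 23, 24, 25, 26, 27, 28, 29, 30, 31, 32, 33, 70, 71, 72, 73, 74, 75, 76, 77, 78, 79, 80, 81, 82, 83, 84, 85, 86, 87, 88, 89, 90] x -0.051 0.009
0.095 1063 y [20, 21, 22, 23, 24, 25, 26, 27, 28, 29, 30, 31, 32, 33, 70, 71, 72, 73, 74, 75, 76, 77, 78, 79, 80, 81, 82, 83, 84, 85, 86, 87, 88, 89] x -0.049 0.009
0.105 209 y [70, 71, 72, 73, 74, 75, 76, 77, 78, 79, 80, 81, 82, 83, 84, 85, 86, 87, 88, 89, 90] x -0.018 -0.014
0.115 242 y [70, 71, 72, 73, 74, 75, 76, 77, 78, 79, 80, 81, 82, 83, 84, 85, 86, 87, 88, 89, 90] x -0.018 -0.014
0.125 1074 y [55, 56, 57, 58, 59, 60, 61, 62, 63, 64, 70, 71, 72, 73, 74, 75, 76, 77, 78, 79, 80, 81, 82, 83, 84, 85, 86, 87, 88, 89, 90, 96, 97, 98, 99, 100, 101, 102, 103, 104] x -0.028 -0.009
0.135 488 y [55, 56, 57, 58, 59, 60, 61, 62, 63, 64, 73, 74, 75, 77, 78, 79, 80, 81, 82, 83, 84, 85, 86, 87, 96, 97, 98, 99, 100, 101, 102, 103, 104, 105] x -0.029 -0.008
0.145 504 y [54, 55, 56, 57, 58, 59, 60, 61, 62, 63, 64, 96, 97, 98, 99, 100, 101, 102, 103, 104, 105] x -0.026 -0.008
0.155 634 y [53, 54, 55, 56, 57, 58, 59, 60, 61, 62, 63, 64, 96, 97, 98, 99, 100, 101, 102, 103, 104, 105, 106, 107] x -0.022 -0.008
0.165 734 y [51, 52, 53, 54, 55, 56, 57, 58, 59, 60, 61, 62, 63, 64, 96, 97, 98, 99, 100, 101, 102, 103, 104, 105, 106, 107, 108, 109] x -0.03 -0.008
0.175 878 y [52, 53, 54, 55, 56, 57, 58, 59, 60, 61, 62, 63, 64, 96, 97, 98, 99, 100, 101, 102, 103, 104, 105, 106, 107, 108] x -0.032 -0.008
0.185 342 y [58, 59, 101] x -0.031 -0.012
0.195 205 y [58, 59, 101] x -0.023 -0.008
```

View pics/w2.png

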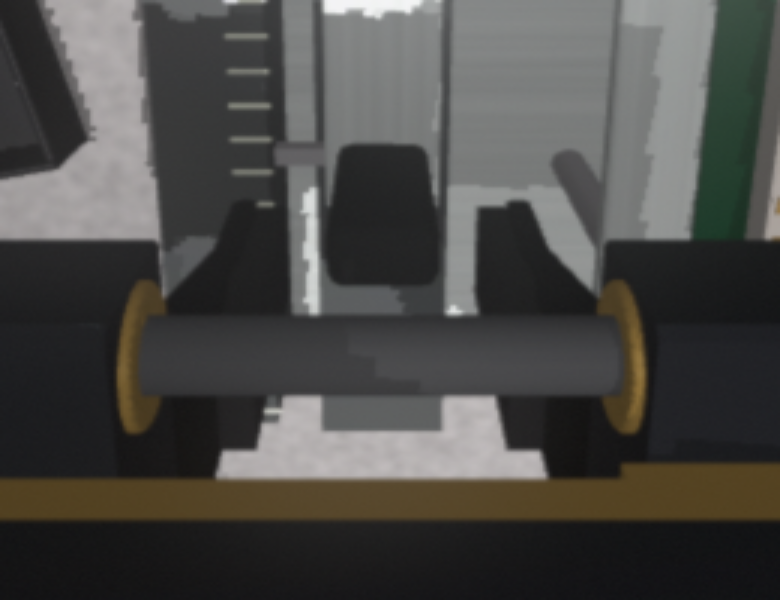

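The fingertips, in this crop near (245,205) and (505,205), end well above the reported TCP, beside the tab top. I measure how far.

Run:
```python
from h import *
c=np.load('wrist.npz');f=fx(pts(c));s=read_state();t=fx(s['ee_pos'])
for lo,hi in((.053,.065),(.095,.106)):
    m=(f[...,1]>lo)&(f[...,1]<hi)&(abs(f[...,0]-t[0])<.012)&(f[...,2]>.082)
    q=f[m];print(len(q),np.percentile(q[:,2],[0,1,5]).round(4),t)
m=(abs(f[...,2]-.2)<.05)&(abs(f[...,1]-t[1])<.095); q=f[m]
print([(round(z,3),np.percentile(f[(abs(f[...,2]-z)<.003)][:,0],[2,98]).round(3).tolist()) for z in(.16,.175,.185,.2,.22)])
```

```text
1564 [0.1327 0.1342 0.1378] [-0.02106296  0.07952849  0.09872554]
1598 [0.1318 0.1342 0.1382] [-0.02106296  0.07952849  0.09872554]
[(0.16, [-0.019, -0.008]), (0.175, [-0.028, -0.008]), (0.185, [-0.03, -0.019]), (0.2, [-0.021, -0.006]), (0.22, [0.003, 0.018])]
```

The true tips sit about 33 mm above the reported TCP: 0.132 against 0.099. From here on I allow for that offset.

Request:
step_arm(
  delta_pos=[
    [0,0,-0.3],
    [0,0,-0.3],
    [0,0,-0.3],
    [0,0,-0.3],
    [0,0,-0.15],
    [0,0,0],
    [0,0,0],
  ],
  turn=[0,0,0,0,0,0,0],
)

```text
time: 7.2
ee_pos: [0.5468, 0.1177, 0.0654]
eef_rot: [0.999, 0.054, 0.0, 0.0]
ft_force: [0.1, -0.1, 0.1]
width: 0.0498
grip_force: 0.0
```

Request:
step_arm(
  delta_pos=[
    [0,0,0],
    [0,0,0],
    [0,0,0],
    [0,0,0],
    [0,0,0],
    [0,0,0],
  ],
  turn=[0,0,0,0,0,0],
  grip=1,
)

```text
time: 7.8
ee_pos: [0.5468, 0.1173, 0.0654]
eef_rot: [0.999, 0.054, 0.0, 0.0]
ft_force: [0.1, -1.0, 1.4]
width: 0.0197
grip_force: 25.0
```

Pinched at 19.7 mm. Next I pull about 56 mm towards fixture -x.

Request:
step_arm(
  delta_pos=[
    [-0.25,-0.027,0],
    [-0.25,-0.027,0],
    [-0.25,-0.027,0],
    [-0.25,-0.027,0],
    [-0.25,-0.027,0],
    [-0.25,-0.027,0],
    [-0.25,-0.027,0],
    [-0.25,-0.027,0],
    [-0.25,-0.027,0],
    [0,0,0],
    [0,0,0],
    [0,0,0],
  ],
  turn=[0,0,0,0,0,0,0,0,0,0,0,0],
)

```text
time: 9.0
ee_pos: [0.4902, 0.1112, 0.0654]
eef_rot: [0.999, 0.054, -0.0, 0.0]
ft_force: [-1.7, -3.3, 3.4]
width: 0.0197
grip_force: 25.0
```

Run:
```python
from h import *
c=grab('side');d=grab('wrist');s=read_state();print(s['width'],s['ft_force'],fx(s['ee_pos']))
A=cv2.resize(c['image'][200:270,270:350],(400,350),interpolation=cv2.INTER_CUBIC)
B=cv2.resize(d['image'][120:290,150:344],(400,350),interpolation=cv2.INTER_CUBIC)
cv2.imwrite('pics/pull.png',np.hstack([A,B])[...,::-1])
```

```text
0.01976222277417989 [-2.15100374 -3.10099774  3.84528149] [-0.07747273  0.0793489   0.06534908]
```

View pics/pull.png

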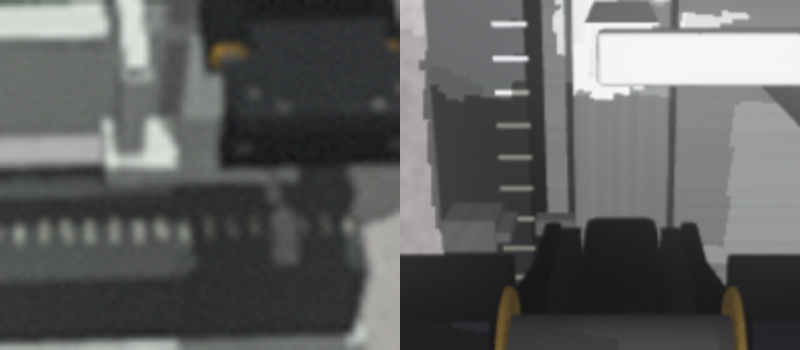

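In the wrist half, the flag and nib are at (473-507,228) and the pointer at (555,218), so the pointer is slightly short. I quantify that now.

Run:
```python
from h import *
c=np.load('wrist.npz');g=c['image'].max(2);f=fx(pts(c))
print(g[218:246,196:236:2]);print((f[218:246,196:236:3,2]*1000).round().astype(int))
for v in(222,224,226,228,230,232,234,236,238,240):print(v,[fx(ray(c,u,v,.07))[0].round(4) for u in(202,226)],(f[v,[196,202,226]]*1000).round(1).tolist())
```

```text
[[ 68  67  57  57  55  55  55  55  55  42  43  44  47 114 125 125 125 122
   69  70]
 [ 76  74  59  55  55  55  56  56  55  43  43  42  46 113 123 123 124 120
   69  70]
 [ 77  74  61  55  55  56  55  56  53  43  42  43  47 112 124 122 122 120
   68  69]
 [ 77  74  63  56  56  56  55  56  55  43  42  42  47 113 124 124 124 122
   69  69]
 [ 76  73  64  60  61  60  54  54  54  43  44  47  49 113 123 123 123 121
   69  69]
 [ 76  71  70  72  72  70  56  54  54  42  56  67  69  91  96  95  96  95
   74  76]
 [ 76  69  74  78  77  72  64  64  64  54  67  77  76  78  80  79  79  80
   77  80]
 [ 75  68  75  77  78  75 114 115 115 103  71  77  78  78  77  77  78  78
   79  80]
 [ 74  68  76  77  77  78 131 132 132 120  77  82  81  81  80  80  82  82
   83  84]
 [ 75  69  77  77  76  70  92  93  93  84  87  93  92  81  77  79  92  94
   94  92]
 [ 77  73  77  78  75  65  59  59  59  50  91  99  80  56  52  53  90  99
   98  94]
 [ 77  75  77  78  73  60  54  54  53  46  91  99  64  33  32  34  77  96
   97  93]
 [ 79  76  77  78  71  59  54  54  54  45  91  97  53  29  30  30  59  68
   68 
[... 10319 characters left out ...]
5)] [[-77.2, 115.3, 75.5], [-79.1, 112.5, 71.1], [-64.9, 94.8, 104.5]]
232 [np.float64(-0.0808), np.float64(-0.0808)] [[-79.6, 115.9, 72.9], [-78.8, 111.9, 74.8], [-65.1, 94.6, 106.3]]
234 [np.float64(-0.0822), np.float64(-0.0822)] [[-80.1, 115.6, 74.8], [-79.7, 111.8, 75.7], [-65.4, 94.5, 108.2]]
236 [np.float64(-0.0835), np.float64(-0.0835)] [[-81.3, 115.6, 74.9], [-81.3, 112.0, 74.9], [-65.4, 94.3, 110.6]]
238 [np.float64(-0.0848), np.float64(-0.0848)] [[-82.8, 115.8, 74.4], [-90.0, 114.9, 58.5], [-65.7, 94.1, 112.3]]
240 [np.float64(-0.0862), np.float64(-0.0861)] [[-84.4, 115.9, 73.9], [-91.1, 114.8, 59.3], [-66.9, 94.2, 112.0]]<stdin>:3: RuntimeWarning: invalid value encountered in cast
```

The nib centre is at fixture x ≈ -80.3 mm and the pointer at -78.3 mm, so it needs about 2 mm more.

Request:
step_arm(
  delta_pos=[
    [-0.08,-0.008,0],
    [0,0,0],
    [0,0,0],
    [0,0,0],
    [0,0,0],
  ],
  turn=[0,0,0,0,0],
)

```text
time: 9.6
ee_pos: [0.4894, 0.1112, 0.0654]
eef_rot: [0.999, 0.054, 0.001, -0.0]
ft_force: [3.2, -4.1, -1.1]
width: 0.0201
grip_force: 25.0
```

Request:
step_arm(
  delta_pos=[
    [0,0,0],
    [0,0,0],
    [0,0,0],
    [0,0,0],
    [0,0,0],
    [0,0,0],
  ],
  turn=[0,0,0,0,0,0],
  grip=0.43,
)

```text
time: 10.2
ee_pos: [0.4884, 0.1115, 0.0653]
eef_rot: [0.999, 0.054, -0.0, 0.0]
ft_force: [-0.0, -0.1, -0.7]
width: 0.0488
grip_force: 0.0
```

Request:
step_arm(
  delta_pos=[
    [0,0,0.5],
    [0,0,0.5],
    [0,0,0.8],
    [0,0,0.8],
    [0,0,0.8],
    [0,0,0.8],
    [0,0,0.8],
    [0,0,0],
    [0,0,0],
  ],
  turn=[0,0,0,0,0,0,0,0,0],
)

```text
time: 11.1
ee_pos: [0.4888, 0.1115, 0.1912]
eef_rot: [0.999, 0.054, 0.001, 0.0]
ft_force: [-1.1, 0.2, -0.2]
width: 0.0497
grip_force: 0.0
```

Run:
```python
from h import *
c=grab('wrist');s=read_state();print(s['ee_pos'],s['width'])
f=fx(pts(c));g=c['image'].max(2)
def show(n,m):
    q=f[m];print(n,len(q),np.percentile(q,[3,50,97],0).round(4).tolist() if len(q) else '')
y,x,z=f[...,1],f[...,0],f[...,2]
near=(abs(x+.08)<.02)
show('ptr',near&(y>.095)&(y<.103)&(z>.0685)&(z<.078))
show('flag',near&(y>.114)&(y<.122)&(z>.072)&(z<.085))
show('nib',near&(y>.1085)&(y<.1115)&(z>.0705)&(z<.08))
show('tab',(abs(x+.08)<.03)&(abs(y-.08)<.02)&(z>.125)&(z<.14))
d=grab('scene');F=fx(pts(d));G=d['image'].max(2)
m=(abs(F[...,0]+.1)<.04)&(abs(F[...,1]+.12)<.04)&(F[...,2]>.06)&(G<70);q=F[m];print('grip',len(q),np.percentile(q,[2,50,98],0).round(4))
```

```text
[0.48834888 0.11129808 0.19040521] 0.049949464004364265
ptr 48 [[-0.0816, 0.0956, 0.0707], [-0.0793, 0.099, 0.0721], [-0.0766, 0.1024, 0.0734]]
flag 82 [[-0.085, 0.1146, 0.073], [-0.08, 0.1183, 0.0748], [-0.0752, 0.1213, 0.0765]]
nib 0 
tab 458 [[-0.0851, 0.0706, 0.1269], [-0.0777, 0.0795, 0.1336], [-0.0723, 0.0885, 0.135]]
grip 107 [[-0.0993 -0.1351  0.0871]
 [-0.0854 -0.1165  0.1029]
 [-0.0735 -0.1044  0.1111]]
```

The gauge is set: pointer -79.2 mm against flag -80.1 mm. Now to above the lever grip.

Request:
step_arm(
  delta_pos=[
    [0.04,-0.8,0],
    [0.04,-0.8,0],
    [0.04,-0.8,0],
    [0.04,-0.8,0],
    [0.04,-0.8,0],
    [0.04,-0.8,0],
    [0.04,-0.8,0],
    [0.04,-0.8,0],
    [0.04,-0.8,0],
    [0.04,-0.8,0],
    [0,0,0],
    [0,0,0],
  ],
  turn=[0,0,0,0,0,0,0,0,0,0,0,0],
)

```text
time: 12.4
ee_pos: [0.4981, -0.0883, 0.1897]
eef_rot: [0.999, 0.054, -0.001, -0.0]
ft_force: [-0.7, 1.6, -0.2]
width: 0.0494
grip_force: 0.0
```

Run:
```python
from h import *
c=grab('wrist');s=read_state();print(s['ee_pos'],fx(s['ee_pos']))
f=fx(pts(c));g=c['image'].max(2);x,y,z=f[...,0],f[...,1],f[...,2]
m=(abs(x+.09)<.04)&(abs(y+.12)<.04)&(z>.085)&(z<.12)&(g<70)
q=f[m];print(len(q),np.percentile(q,[2,50,98],0).round(4));t=q[q[:,2]>.108];print('top',len(t),t.mean(0),np.percentile(t,[2,98],0).round(4))
m=(abs(x)<.08)&(y<-.08)&(y>-.16)&(z>.055)&(z<.085);q=f[m];print('root',np.percentile(q,[2,50,98],0).round(4))
# circle fit in x-z
q=f[(abs(x+.09)<.03)&(abs(y+.12)<.012)&(z>.1)&(z<.12)&(g<70)]
A=np.c_[2*q[:,0],2*q[:,2],np.ones(len(q))];p=np.linalg.lstsq(A,q[:,0]**2+q[:,2]**2,rcond=None)[0];print('circ',p[:2],np.sqrt(p[2]+p[0]**2+p[1]**2))
from scipy.optimize import least_squares
print('r14',least_squares(lambda p:np.hypot(q[:,0]-p[0],q[:,2]-p[1])-.014,[-.09,.098]).x)
```

```text
[ 0.49824505 -0.08769863  0.18987785] [-0.09074936 -0.11933089  0.18987785]
1013 [[-0.1046 -0.1345  0.0986]
 [-0.0903 -0.1209  0.1085]
 [-0.0802 -0.1073  0.1113]]
top 562 [-0.0929828  -0.12083727  0.10967859] [[-0.1007 -0.1345  0.1081]
 [-0.0856 -0.1073  0.1114]]
root [[-0.0423 -0.1312  0.0616]
 [ 0.0052 -0.1156  0.0731]
 [ 0.0226 -0.0826  0.0839]]
circ [-0.09364864  0.09745568] 0.013106057046958027
r14 [-0.09381803  0.09638003]
```

Request:
step_arm(
  delta_pos=[
    [-0.11,-0.07,-0.6],
    [0,0,-0.6],
    [0,0,-0.6],
    [0,0,-0.6],
    [0,0,-0.6],
    [0,0,-0.6],
    [0,0,-0.6],
    [0,0,-0.6],
    [0,0,-0.5],
    [0,0,-0.48],
    [0,0,0],
    [0,0,0],
  ],
  turn=[0,0,0,0,0,0,0,0,0,0,0,0],
)

```text
time: 13.65
ee_pos: [0.4958, -0.0901, 0.046]
eef_rot: [0.999, 0.055, -0.0, -0.0]
ft_force: [-0.1, -0.2, 1.4]
width: 0.0495
grip_force: 0.0
```

Request:
step_arm(
  delta_pos=[
    [0,0,0],
    [0,0,0],
    [0,0,0],
    [0,0,0],
    [0,0,0],
    [0,0,0],
  ],
  turn=[0,0,0,0,0,0],
  grip=1,
  newtons=35,
)

```text
time: 14.25
ee_pos: [0.4959, -0.0894, 0.0462]
eef_rot: [0.999, 0.055, 0.0, -0.0]
ft_force: [-1.8, 5.9, 5.1]
width: 0.0301
grip_force: 35.0
```

Gripped at 30.1 mm. I swing it along the arc, the first half now.

Request:
step_arm(
  delta_pos=[
    [0.213,0.023,0.493],
    [0.271,0.029,0.463],
    [0.325,0.035,0.426],
    [0.375,0.04,0.383],
    [0.418,0.045,0.335],
    [0,0,0],
    [0,0,0],
  ],
  turn=[0,0,0,0,0,0,0],
)

```text
time: 14.95
ee_pos: [0.5349, -0.0852, 0.0983]
eef_rot: [0.998, 0.055, -0.001, -0.001]
ft_force: [-5.3, 4.3, -1.2]
width: 0.0294
grip_force: 35.0
```

Request:
step_arm(
  delta_pos=[
    [0.455,0.049,0.28],
    [0.486,0.052,0.223],
    [0.51,0.055,0.161],
    [0.525,0.056,0.098],
    [0.533,0.057,0.033],
    [0,0,0],
    [0,0,0],
    [0,0,0],
  ],
  turn=[0,0,0,0,0,0,0,0],
)

```text
time: 15.75
ee_pos: [0.597, -0.0784, 0.1179]
eef_rot: [0.998, 0.055, -0.002, -0.001]
ft_force: [-6.6, 5.5, -1.8]
width: 0.0299
grip_force: 35.0
```

Run:
```python
from h import *
s=read_state();print(s['ee_pos'],fx(s['ee_pos']),s['width'],s['ft_force'])
c=grab('wrist');b=grab('side');a=grab('scene')
for n,d in(('wrist',c),('side',b),('scene',a)):
    f=fx(pts(d));g=d['image'].max(2);x,y,z=f[...,0],f[...,1],f[...,2]
    q=f[(abs(x-.01)<.05)&(abs(y+.121)<.014)&(z>.07)&(z<.15)&(g>75)];print(n,'bar',len(q),np.percentile(q,[2,50,98],0).round(4).tolist() if len(q) else '')
    q=f[(abs(x-.01)<.03)&(abs(y+.121)<.012)&(z>.15)&(z<.187)&(g<70)];print('grip',len(q),np.percentile(q,[2,50,98],0).round(4).tolist() if len(q) else '')
    q=f[(abs(x+.08)<.02)&(y>.095)&(y<.103)&(z>.0685)&(z<.078)];print('ptr',len(q),np.percentile(q,[2,50,98],0).round(4).tolist() if len(q) else '')
A=cv2.resize(c['image'][100:384,100:440],(400,334));B=cv2.resize(a['image'][110:240,185:315],(400,334),interpolation=cv2.INTER_CUBIC)
cv2.imwrite('pics/up.png',np.hstack([A,B])[...,::-1])
```

```text
[ 0.59703779 -0.07843111  0.11791495] [ 0.00846881 -0.12061397  0.11791495] 0.02992161456678895 [-6.57398264  5.46501863 -1.84713542]
wrist bar 644 [[0.0087, -0.1253, 0.0706], [0.012, -0.1201, 0.11], [0.0147, -0.1155, 0.1451]]
grip 1426 [[-0.0065, -0.1325, 0.1667], [0.0143, -0.1212, 0.176], [0.0166, -0.1095, 0.1805]]
ptr 0 
side bar 106 [[0.0002, -0.1233, 0.0708], [0.0072, -0.1164, 0.1035], [0.0147, -0.1136, 0.1353]]
grip 0 
ptr 13 [[-0.0818, 0.0953, 0.0707], [-0.0791, 0.0993, 0.0741], [-0.0741, 0.1028, 0.0776]]
scene bar 0 
grip 100 [[-0.0037, -0.1325, 0.1518], [0.0117, -0.1209, 0.175], [0.0182, -0.1096, 0.1834]]
ptr 4 [[-0.0814, 0.0977, 0.0699], [-0.0778, 0.0993, 0.0706], [-0.0748, 0.1009, 0.0709]]
```

View pics/up.png

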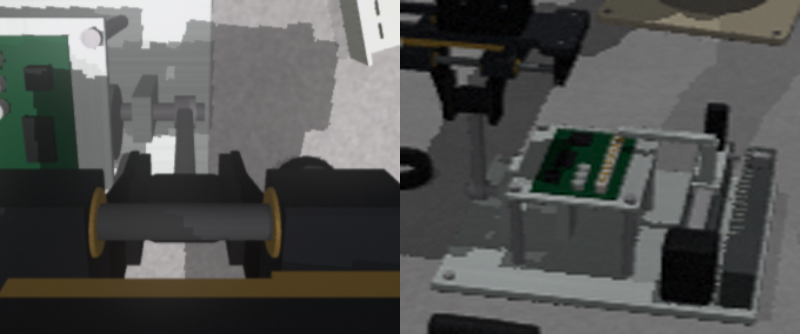

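The picture shows the lever standing up in the fingers, with the bar in the scene half at (478,90-195). I check its tilt.

Run:
```python
from h import *
from scipy.optimize import least_squares
c=np.load('wrist.npz');f=fx(pts(c));g=c['image'].max(2);x,y,z=f[...,0],f[...,1],f[...,2]
q=f[(abs(x-.012)<.01)&(abs(y+.121)<.006)&(z>.08)&(z<.145)&(g>75)]
p=np.polyfit(q[:,2],q[:,0],1);print('dx over 110mm (mm)',p[0]*110,len(q))
q=f[(abs(x-.008)<.02)&(abs(y+.121)<.009)&(z>.16)&(z<.187)&(g<70)]
print(least_squares(lambda p:np.hypot(q[:,0]-p[0],q[:,2]-p[1])-.014,[.01,.17],loss='soft_l1',f_scale=.001).x)
s=read_state();print(s['time'],s['grip_force'],s['joint_vel'])
```

```text
dx over 110mm (mm) -7.224276838110516 546
[0.00241905 0.16882326]
15.9 34.99688230454922 [ 0.00090712  0.00025957 -0.00111954  0.00124909 -0.00070859 -0.00100002
 -0.00012863]
```

The lever is about 7 mm short of upright, within tolerance. I nudge it to centre.

Request:
step_arm(
  delta_pos=[
    [0.13,0.014,0.005],
    [0.13,0.014,0],
    [0.02,0,0],
    [0,0,0],
    [0,0,0],
    [0,0,0],
    [0,0,0],
    [0,0,0],
    [0,0,0],
  ],
  turn=[0,0,0,0,0,0,0,0,0],
)

```text
time: 16.8
ee_pos: [0.6032, -0.0778, 0.1178]
eef_rot: [0.998, 0.055, -0.003, -0.001]
ft_force: [-9.2, 4.9, -0.1]
width: 0.0297
grip_force: 35.0
```

Run:
```python
from h import *
from scipy.optimize import least_squares
for i in range(2):
    c=grab('wrist');f=fx(pts(c));g=c['image'].max(2);x,y,z=f[...,0],f[...,1],f[...,2]
    q=f[(abs(x-.015)<.014)&(abs(y+.121)<.006)&(z>.08)&(z<.145)&(g>75)]
    p=np.polyfit(q[:,2],q[:,0],1);print('dx over 110mm (mm)',p[0]*110,len(q))
    q=f[(abs(x-.012)<.02)&(abs(y+.121)<.009)&(z>.16)&(z<.187)&(g<70)]
    print(least_squares(lambda p:np.hypot(q[:,0]-p[0],q[:,2]-p[1])-.014,[.01,.17],loss='soft_l1',f_scale=.001).x)
b=grab('side');f=fx(pts(b));x,y,z=f[...,0],f[...,1],f[...,2]
for n,m in(('ptr',(abs(x+.08)<.02)&(y>.095)&(y<.103)&(z>.0685)&(z<.078)),('flag',(abs(x+.08)<.02)&(y>.113)&(y<.125)&(z>.072)&(z<.085))):
    print(n,m.sum(),np.percentile(f[m],[2,50,98],0).round(4).tolist())
s=read_state();print(s['time'],s['grip_force'],s['ft_force'])
```

```text
dx over 110mm (mm) -2.0299388959636384 330
[0.00845814 0.16891558]
dx over 110mm (mm) -1.9731776355580903 340
[0.00845067 0.16893413]
ptr 11 [[-0.0814, 0.0953, 0.0692], [-0.0777, 0.0991, 0.0737], [-0.0711, 0.1021, 0.0766]]
flag 22 [[-0.0851, 0.1141, 0.075], [-0.0805, 0.1202, 0.0776], [-0.0761, 0.1246, 0.0793]]
16.95 34.99883291311562 [-9.16638606  4.29450489 -0.63681453]
```

The lever is within about 2 mm of upright and steady, and the gauge is still at the flag. Handing in.

```bash
python3 -c "
from bench import *
print(close_job())"
```

```text
the job is handed in; nothing more can be done
None
```

I handed the job in with the gauge pointer about 1 mm from the middle of the index flag and the lever held about 2 mm from upright at 35 N; the bench printed no verdict.

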